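Hold a hardness gauge square on a tilted casting

TASK

Check the hardness of the white cast slab: take the hardness gauge (the block-shaped aluminium instrument with a round dial on its top end) out of the instrument bin and set its tip inside the inked ring on the tilted slab (not on the cross), square to the slab's face. Press lightly, so that the sprung plunger is about half way in, never bottoming it hard, and finish like that: the program ends while the gripper still holds the gauge on the spot. Leave the slab's tilt and the other instruments, the jar and the tin as they are.

Things in the scene. Friction and masses are not known exactly. Their poses are not given: they have to be found in the camera images.
- gauge: Hardness gauge, 0.18 kg, upright in the bin. Origin: tip of the extended plunger; z up its axis. Along z: plunger 6 mm dia, round end, 0-12 mm; nose 14 mm dia, 12-38; aluminium block 38-108, 24 mm along x (the cheeks to grip, facing the bin's long walls), 36 along y; dial 22 mm dia on top, to 113. In the bin its shoulder (38) rests on the insert, origin 7 mm above the bench.
- plunger (a joint): How far the gauge's plunger is pushed into its nose: 0 fully out, 0.010 m fully in (half way 0.005). Spring: about 1.2 N to start moving, 3.2 N at half way, 5.2 N fully in, where it meets a hard stop.
- tip (a point): Rounded lower end of the plunger, moves with the plunger; axes as the gauge's.
- bin: Grey open bin, fixed, 78 mm (x) by 238 mm (y), walls 62 mm high, 4 thick; origin: centre of its underside. In it a wooden insert 45 mm high with three through holes, 17 mm dia, at y = -75, 0, +75 mm; gauge, scriber and burnisher stand in one each, in any order.
- slab: White cast slab 96 x 96 x 10 mm on a tilting rest. Origin: middle of the rest's hinge, at the low edge; z square to the slab's face; slab centred at x = 56 mm, its upper face at z = 18 mm. It slopes up away from the robot along its x, 0.15 to 0.5 rad from level; the stiff hinge does not give under a light push. A cross inked at x = 32, y = -22 mm is not the spot. Clips 3 mm high at the sides.
- spot (a point): Centre of the inked ring (black, 18 mm outside and 14 mm inside diameter) on the slab's upper face, 14 mm in x and 18 mm in y from the slab's centre; z points out of the face, square to it. About 60 to 105 mm above the bench.
- scriber: Bystander: scriber with a pear-shaped dark wooden handle up to 24 mm diameter, standing in the bin like the gauge; top 105 mm above the bench. Origin on its axis 7 mm above the bench.
- burnisher: Bystander: burnisher with a black waisted handle and knob up to 28 mm diameter, standing in the bin; top 101 mm above the bench. Origin on its axis 7 mm above the bench.
- jar: Bystander: amber jar, 48 mm diameter, 55 mm high, loose on the bench; origin at the centre of its underside.
- tin: Bystander: flat round steel tin, 60 mm diameter, 18 mm high, loose on the bench; origin at the centre of its underside.
Not all that is in view belongs to the job. There is more than one size of the part that bears slab; the job needs the smaller.

How it is judged:
On the way:
1. the gauge is lifted clear of the bin in the gripper (height (world z) of gauge above 0.068 m and contact force between gauge and the fingers above 2 N and contact force between gauge and bin below 0.1 N), for 0.2 s.
At the end, for the whole second after the job is handed in: Held still by the fingers, dial end up, the gauge's tip is within 7 mm of the ring's centre, its axis within 0.14 rad of square to the face, the plunger 2.2 to 7.8 mm in, pressing with 0.8 to 8 N; slab moved under 5 mm, each bystander under 20 mm (distance between tip and spot below 0.007 m and angle between the z axis of gauge and the z axis of spot, either way round below 0.14 rad and value of joint plunger between 0.0022 and 0.0078 m and contact force between gauge and slab between 0.8 and 8 N and contact force between gauge and the fingers above 2 N and angle between gauge's own z axis and vertical below 1 rad and linear speed of gauge below 0.01 m/s and distance of spot from where it was at the start of the episode below 0.005 m and distance of each of scriber, burnisher, jar, tin from where it was at the start of the episode below 0.02 m); the arm keeps its last pose, push and grip.
It fails at once if the gauge is pressed hard on the slab (over 15 N) (contact force between gauge and slab above 15 N).
It fails at once if the slab's tilt is changed (ring moved over 8 mm) (distance of spot from where it was at the start of the episode above 0.008 m).
It fails at once if a bystander is disturbed (moved over 30 mm) (distance of any of scriber, burnisher, jar, tin from where it was at the start of the episode above 0.03 m).
It also fails if it takes over 45 s, if anything falls off the work surface, if the arm or the gripper's body presses on something with over 40 N, if the wrist force passes 120 N, or if a joint passes its speed limit or range.

ROBOT

A 7-joint arm with a two-finger parallel gripper is mounted at the origin on the work surface. World frame = base frame: x ahead of the robot, y to its left, z up, the work surface at z = 0. Lengths are in m, angles in rad, forces in N, time in s.
With the tool pointing down it reaches from about 0.35 to 0.9 m from the base axis. Payload 8.1 kg.
Tool frame: the origin (TCP) lies midway between the tips of the shut fingers; the grasp point (between the pads) lies 19 mm behind it; z points along the fingers, y is the line along which they close (so a half turn about z gives the same grasp; the last joint's range is limited). The gripper opens to 92 mm and grips with 3 to 60 N. Pads are 19 mm wide; open, the fingers measure 130 mm over their backs; the gripper's body (75 mm by 190 mm) begins 47 mm behind the grasp point.
Start: joints at [1.245, 0.434, 0.025, 1.573, -0.012, 1.134, -0.075], TCP at [0.138, -0.61, 0.19] pointing down, gripper open.
Joint ranges: [-2.62, 2.62], [-0.44, 2.09], [-1.27, 1.32], [0.08, 2.57], [-1.32, 4.46], [0.12, 2], [-2.74, 2.74]. Speed limits (rad/s): [2.22, 2.22, 3.01, 3.01, 3.14, 3.14, 3.14].

INTERFACE

Orientations are given as a rotation vector (axis times angle).
In Python, from cell import arm gives the robot as it stands.
- The arm moves only by the tool carry_out, never from a script. Its arguments are lists of equal length, an entry for each row: "claw": the finger opening in cm, from 0 to 9.18; "delta_pos": the shift along the tool's x, y, z in cm, a list of three; "angular": the turn, a rotation vector about the tool's x, y, z in rad, a list of three. In form: {"claw": [claw, ...], "delta_pos": [[dx, dy, dz], ...], "angular": [[ax, ay, az], ...]}. A call has 1 to 20 rows; each row shifts and turns the commanded pose from where the row before left it, along the tool's axes as they then stand; what a row does not reach is not made up. A row lasts 1/10 s, in which the tool goes at most 50 mm and 8.59 degrees, less where a joint would pass 70% of its speed; a pose out of reach is approached as far as the arm can. A call with a gripper value outside its range is refused whole. The fingers move at their own pace and stop on an object; "force" is the grip in N (left out, the last holds). Time passes only in rows, so rows that do not move let the fingers close. It gives the time, the measured TCP pose, the force, the opening and the grip force at its end, in the units of the state.
- arm.observe(): the state, without advancing time (a new reading comes with each control period).
- arm.get_image(name): name is "scene" or "top"; returns a dict with "frame" (384x512x3 uint8, red, green, blue), "mtx" (3x3 intrinsics, pixels), "T" (4x4, takes a point from camera to world coordinates). Camera axes: x right, y down, z forward; pixel columns grow to the right and rows downward; lengths in m; the calibration is good to about 2 mm. A picture is of the moment at which its call begins. There is no depth.
- arm.sign_off(): hands the job in; it is judged then, once.
Trained networks look in a picture, given as the dict that the camera call returned (one of the last four; its "shot" number tells which), for a name from the list of things; names that differ only in an ending like _2 or _b are one class to them, and where a whole thing is asked for, a point or a joint stands for the part that bears it (a point fixed in the world has none). Each returns a list of dicts, best first, with "conf" (0 to 1); they miss things now and then, are a little off and sometimes report something else, mostly with a low value. They report only what shows in the picture. A call takes as long as a camera call. They do not tell look-alikes from the thing itself.
- arm.look_for(label, picture): "centre" ([column, row] as shares, 0 to 1, of the picture: columns of its width, rows of its height, amid what is visible of it).
- arm.trace(label, picture): "region" (384x512 bool, what is visible of it) and "centre" ([column, row] as shares, 0 to 1, of the picture: columns of its width, rows of its height, amid what is visible of it).
- arm.place_of(label, picture): "centre" ([column, row] as shares, 0 to 1, of the picture: columns of its width, rows of its height: a listed point, or the origin of a listed thing).
The state is a dict: "clock": time; "joints": joint angles; "dq": joint speeds; "joint_efforts": joint torques, N m; "position": TCP position; "ee_rot": TCP orientation; "force": force on the tool from outside, world axes, zero at the start; "ft_torque": the same for the moment, N m; "width": opening from 0.0 (shut) to 1.0 (fully open); "gripper_force": force on a finger pad.
Only numpy, scipy, OpenCV 4.12 (cv2) and the standard library are available. Lean on these libraries where they do the work, as an engineer would, in place of code of your own. Each camera call takes 0.05 s, during which the arm holds its last target. There are 200 camera calls.

## Working session

There is one attempt and no reset: what is moved stays moved. The work goes in short steps, Python scripts to look and compute and a tool call to move; the robot and the scene stay as the last step left them, time stands still between calls to the robot, and variables do not carry over. Pictures are saved under pics/ and viewed, at most 10 in all, crops included, and the job is handed in when it is done.

Besides the shell and the picture viewer there is one more tool, called after "Request:" as a command line: name --argument value ..., lists and objects as JSON in quotes. carry_out: Moves the arm, as the interface text tells. Its arguments: {"type":"object","properties":{"claw":{"type":"array","items":{"type":"number"}},"delta_pos":{"type":"array","items":{"type":"array","items":{"type":"number"}}},"angular":{"type":"array","items":{"type":"array","items":{"type":"number"}}},"force":{"type":"number"}},"required":["claw","delta_pos","angular"]}

```bash
mkdir -p pics
cat > h.py <<'E'
import numpy as np, cv2
from cell import arm
from scipy.spatial.transform import Rotation as R
def ray(p,uv):
    K=np.array(p["mtx"]);T=np.array(p["T"])
    d=T[:3,:3]@np.linalg.solve(K,[uv[0],uv[1],1.]);return T[:3,3],d/np.linalg.norm(d)
def atz(p,uv,z):
    o,d=ray(p,uv);return o+d*(z-o[2])/d[2]
def proj(p,X):
    K=np.array(p["mtx"]);T=np.array(p["T"]);c=T[:3,:3].T@(np.asarray(X)-T[:3,3]);c=K@c;return c[:2]/c[2]
def tri(a,ua,b,ub):
    o1,d1=ray(a,ua);o2,d2=ray(b,ub)
    s=np.linalg.lstsq(np.c_[d1,-d2],o2-o1,rcond=None)[0]
    p,q=o1+s[0]*d1,o2+s[1]*d2;return (p+q)/2,np.linalg.norm(p-q)
S=np.array([512,384])
E
python3 - <<'E'
from h import *
ps={n:arm.get_image(n) for n in("scene","top")}
for n,p in ps.items():
    cv2.imwrite(f"pics/{n}0.png",p["frame"][:,:,::-1])
    print(n,np.round(p["T"],3).tolist(),np.round(p["mtx"],1).tolist())
    for l in("gauge","bin","slab","spot","scriber","burnisher","jar","tin"):
        print(n,l,[(round(d["conf"],2),np.round(np.array(d["centre"])*S,1).tolist()) for d in arm.place_of(l,p)])
print(arm.observe())
E
```

```text
scene [[0.159, 0.683, -0.713, 1.05], [0.987, -0.107, 0.117, -0.095], [0.004, -0.722, -0.691, 0.613], [0.0, 0.0, 0.0, 1.0]] [[360.7, 0.0, 257.3], [0.0, 360.7, 190.6], [0.0, 0.0, 1.0]]
scene gauge [(0.76, [204.3, 227.4]), (0.62, [254.9, 196.2])]
scene bin [(0.63, [254.5, 196.7]), (0.57, [174.1, 226.7]), (0.24, [354.7, 169.4])]
scene slab [(0.72, [321.9, 102.4]), (0.64, [356.2, 169.1])]
scene spot [(0.72, [379.4, 176.0]), (0.7, [347.5, 114.0])]
scene scriber [(0.74, [137.2, 223.8])]
scene burnisher [(0.55, [171.2, 223.8])]
scene jar [(0.78, [280.9, 287.9])]
scene tin [(0.93, [255.4, 197.4])]
top [[0.029, -0.998, 0.05, 0.398], [-0.999, -0.029, 0.018, -0.017], [-0.017, -0.05, -0.999, 1.165], [0.0, 0.0, 0.0, 1.0]] [[446.4, 0.0, 250.3], [0.0, 446.4, 185.5], [0.0, 0.0, 1.0]]
top gauge [(0.64, [296.7, 164.1])]
top bin [(0.97, [326.9, 165.8]), (0.17, [328.0, 167.5])]
top slab [(0.84, [148.1, 303.3]), (0.61, [155.9, 190.0])]
top spot [(0.89, [130.3, 265.4]), (0.58, [143.6, 166.7])]
top scriber [(0.5, [353.9, 179.8])]
top burnisher [(0.57, [328.3, 167.3]), (0.44, [326.0, 167.8])]
top jar [(0.54, [245.2, 95.5])]
top tin [(0.74, [250.1, 191.3])]
{'clock': 0.9, 'joints': array([ 1.24538309,  0.43449235,  0.02501483,  1.57318866, -0.01163793,
        1.13398477, -0.07510502]), 'dq': array([-1.07175668e-03, -9.18589515e-05,  9.10199801e-04,  5.52410232e-04,
       -5.68193730e-05,  6.39168635e-05, -2.69085038e-04]), 'joint_efforts': array([-4.16624789e-04, -6.67661977e+01,  9.83854383e-01, -3.14814448e+01,
       -6.07153773e-02,  3.23955598e-02, -2.15193273e-05]), 'position': array([ 0.13809457, -0.60958129,  0.19005115]), 'ee_rot': array([3.12207029e+00, 3.49076910e-01, 4.63701499e-05]), 'force': array([ 0.60358402, -1.00061892,  0.24001439]), 'ft_torque': array([ 0.05472792, -0.00259223,  0.00509925]), 'gripper_force': 0.0, 'width': 0.9984270904150664}
```

View pics/scene0.png

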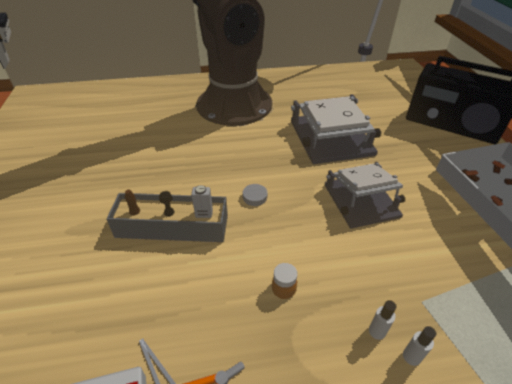

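View pics/top0.png

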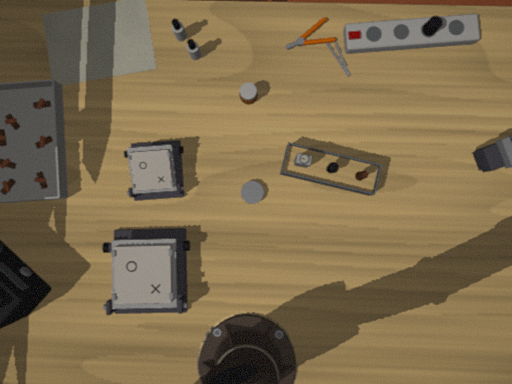

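Top view: the arm base is at the bottom. The big slab is at (145,275) and the small slab, the one to use, is at (153,170) with its ring at (143,166) and cross at (161,179). The bin is at (330,168).

Candidates for the gauge, top view:
- Block with a dial at (303,159): fits the description.
- Black knob at (333,167): the burnisher.
- Brown knob at (362,174): the scriber.
- Bottles at (180,30) and (194,50): not in the bin.

In the scene view the gauge is at (202,200) and the small slab's ring is at (379,178).

Run:
```python
from h import *
a=arm.get_image("top");b=arm.get_image("scene")
def crop(p,x,y,w,h,k): return cv2.resize(p["frame"][y:y+h,x:x+w,::-1],None,fx=k,fy=k,interpolation=cv2.INTER_CUBIC)
m=np.zeros((600,800,3),np.uint8)
m[:390,:390]=crop(a,122,137,65,65,6)
m[:390,400:800]=crop(b,322,157,80,78,5)
m[400:600,:330]=crop(a,275,135,110,66,3)[:200][:198] if 0 else cv2.resize(crop(a,275,135,110,66,3),(330,200))
m[400:600,340:740]=cv2.resize(crop(b,105,180,130,65,3),(400,200))
cv2.imwrite("pics/m1.png",m)
for n,p in(("top",a),("scene",b)):
    for l in("slab","gauge","tip","bin"):
        for d in arm.trace(l,p)[:2]:
            r=d["region"].astype(np.uint8);ys,xs=np.nonzero(r)
            print(n,l,round(d["conf"],2),xs.min(),xs.max(),ys.min(),ys.max(),len(xs),np.round(cv2.boxPoints(cv2.minAreaRect(np.c_[xs,ys].astype(np.float32))),1).tolist())
# white face segmentation
for n,p,(x,y,w,h) in(("top",a,(122,137,65,65)),("scene",b,(322,157,80,78))):
    I=p["frame"][y:y+h,x:x+w].astype(int);hsv=cv2.cvtColor(p["frame"],cv2.COLOR_RGB2HSV)[y:y+h,x:x+w]
    for th in(130,150):
        g=((hsv[...,2]>th)&(hsv[...,1]<50)).astype(np.uint8)
        c=max(cv2.findContours(g,0,2)[0],key=cv2.contourArea);c=cv2.convexHull(c)
        print(n,th,cv2.contourArea(c),(cv2.approxPolyN(c,4)[0]+[x,y]).tolist())
```

```text
top slab 0.86 112 178 239 307 4462 [[112.0, 239.0], [178.0, 239.0], [178.0, 307.0], [112.0, 307.0]]
top slab 0.55 128 176 145 193 2029 [[127.5999984741211, 147.6999969482422], [172.60000610351562, 143.6999969482422], [176.6999969482422, 189.89999389648438], [131.6999969482422, 193.8000030517578]]
top gauge 0.63 127 176 145 193 2047 [[126.5999984741211, 147.3000030517578], [172.89999389648438, 143.6999969482422], [176.5, 189.89999389648438], [130.3000030517578, 193.5]]
top gauge 0.47 294 311 153 166 204 [[292.79998779296875, 164.8000030517578], [295.3999938964844, 152.10000610351562], [312.1000061035156, 155.39999389648438], [309.6000061035156, 168.10000610351562]]
top tip 0.39 281 381 144 195 2748 [[279.79998779296875, 174.6999969482422], [287.3999938964844, 141.8000030517578], [382.20001220703125, 163.6999969482422], [374.6000061035156, 196.5]]
top bin 0.67 128 175 145 193 1974 [[127.5, 147.3000030517578], [172.60000610351562, 143.6999969482422], [176.3000030517578, 189.89999389648438], [131.1999969482422, 193.5]]
top bin 0.62 282 380 144 195 2745 [[279.79998779296875, 174.899993896
[... 581 characters left out ...]
185.0], [213.10000610351562, 216.60000610351562], [194.6999969482422, 218.3000030517578]]
scene bin 0.94 108 227 193 241 4370 [[107.0999984741211, 237.1999969482422], [109.0, 191.1999969482422], [227.89999389648438, 195.89999389648438], [226.0, 241.89999389648438]]
scene bin 0.25 159 174 191 215 256 [[157.89999389648438, 191.60000610351562], [171.10000610351562, 189.6999969482422], [174.60000610351562, 214.5], [161.5, 216.39999389648438]]
top 130 1881.0 [[173, 190], [133, 193], [127, 148], [170, 145]]
top 150 1343.5 [[171, 187], [133, 190], [130, 153], [167, 151]]
scene 130 774.5 [[398, 180], [358, 187], [338, 170], [375, 163]]
scene 150 731.0 [[397, 179], [359, 186], [338, 170], [374, 163]]
```

View pics/m1.png

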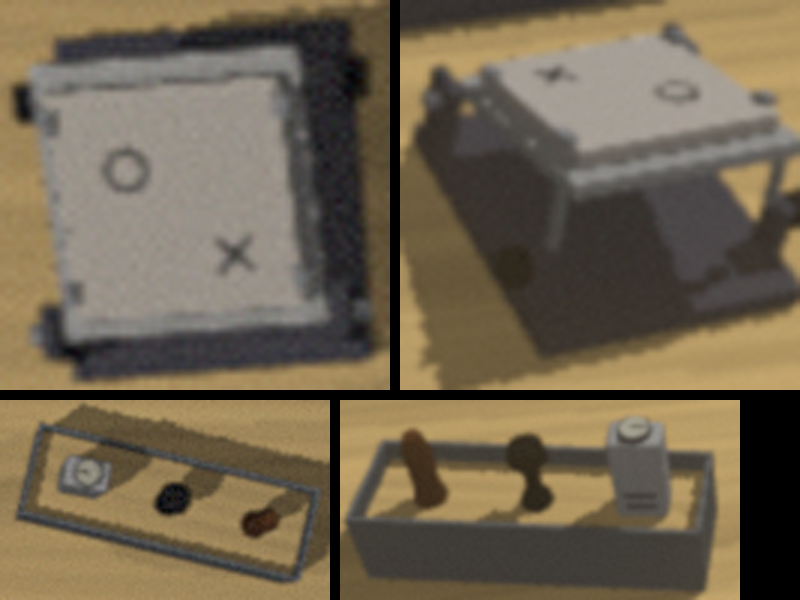

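The crop shows the small slab from both cameras, with the ring at top-view px (142.6,164.9) and scene px (377,174.8). In the bin, the aluminium block with a dial at top px (303.7,158) is clearly the gauge. I'll fit the poses from these.

```bash
cat > fit.py <<'E'
from h import *
from scipy.optimize import least_squares
a=arm.get_image("top");b=arm.get_image("scene")
def dark(p,uv,r):
    g=cv2.cvtColor(p["frame"],cv2.COLOR_RGB2GRAY).astype(float);u,v=np.round(uv).astype(int)
    w=g[v-r:v+r+1,u-r:u+r+1];d=np.clip(np.median(w)-12-w,0,None);yy,xx=np.mgrid[v-r:v+r+1,u-r:u+r+1]
    return np.array([(d*xx).sum(),(d*yy).sum()])/d.sum()
f=lambda x,y,k,ox,oy:np.array([ox+(x+.5)/k-.5,oy+(y+.5)/k-.5])
ft=lambda x,y:f(x,y,6,122,137); fs=lambda x,y:f(x-400,y,5,322,157)
P=np.array([[70,18,18],[32,-22,18],[104,48,18],[104,-48,18],[8,-48,18],[8,48,18]])/1e3
ta=[dark(a,ft(126,170),5),dark(a,ft(236,255),5),ft(48,88),ft(278,78),ft(303,318),ft(68,325)]
sb=[dark(b,fs(677,91),5),dark(b,fs(555,74),4),fs(778,115),fs(578,152),fs(490,70),fs(655,38)]
print("dark",np.round([ta[0],ta[1],sb[0],sb[1]],1).tolist())
sb[0],sb[1]=fs(677,91),fs(555,74)
Rm=lambda q:R.from_euler("ZY",[q[3],-q[4]])
wt=np.array([3,3,1,1,1,1])[:,None]
def res(q):
    X=Rm(q).apply(P)+q[:3]
    return np.r_[((np.array([proj(a,x) for x in X])-ta)*wt).ravel(),((np.array([proj(b,x) for x in X])-sb)*wt).ravel()]
s=least_squares(res,[.4,.2,.04,0,.3],loss="soft_l1")
q=s.x;print("q",np.round(q,4),"res",np.round(res(q).reshape(2,6,2)/wt,1).tolist())
J=s.jac;print("sd",np.sqrt(np.diag(np.linalg.inv(J.T@J))))
print("spot",Rm(q).apply(P[0])+q[:3],"n",Rm(q).apply([0,0,1]),"tri",tri(a,ta[0],b,sb[0]))
print("dial",tri(a,[303.7,158.0],b,[200.5,189.4]),atz(a,[303.7,158.0],.12))
c=np.array([atz(a,u,.062) for u in([280.3,174.7],[287.4,142.3],[381.7,163.9],[374.4,196])])
print("bin",c.round(3).tolist(),c.mean(0),np.linalg.norm(c-np.roll(c,1,0),axis=1))
l=c[1]-c[2]+c[0]-c[3];print("binyaw of +y",np.arctan2(-l[0],l[1]),"hole",c.mean(0)+.075*l/np.linalg.norm(l))
E
python3 fit.py
```

```text
dark [[142.6, 164.9], [160.7, 178.9], [377.5, 175.2], [352.4, 171.5]]
q [0.4348 0.2444 0.044  0.0867 0.3026] res [[[0.0, 0.0], [-0.1, 0.1], [-0.9, 0.7], [0.1, 0.0], [0.0, -1.8], [0.7, -0.7]], [[-0.0, 0.3], [-0.0, 0.1], [0.6, -0.6], [-0.2, -0.7], [-2.0, -1.3], [2.2, -1.1]]]
sd [0.00104228 0.00084739 0.00146759 0.01452663 0.02840246]
spot [0.49449336 0.26764741 0.08200389] n [-0.29686644 -0.02580488  0.95457028] tri (array([0.49442881, 0.26747995, 0.08291121]), np.float64(5.261762004265641e-05))
dial (array([ 0.51819525, -0.12167212,  0.11744368]), np.float64(0.0003453082238138185)) [ 0.5179058  -0.12124374  0.12      ]
bin [[0.481, -0.07, 0.062], [0.563, -0.086, 0.062], [0.515, -0.32, 0.062], [0.435, -0.303, 0.062]] [ 0.49870327 -0.19456518  0.062     ] [0.23711741 0.08261653 0.2385575  0.08150964]
binyaw of +y -0.1975977938254168 hole [ 0.51342685 -0.1210246   0.062     ]
```

```bash
cat > go.py <<'E'
import sys
from h import *
def go(pos,ydir,zdir,note=""):
    o=arm.observe();p=np.array(o["position"]);Rc=R.from_rotvec(o["ee_rot"])
    z=np.array(zdir,float);z/=np.linalg.norm(z);y=np.array(ydir,float);y-=z*(y@z);y/=np.linalg.norm(y)
    best=min((R.from_matrix(np.c_[np.cross(s*y,z),s*y,z]) for s in(1,-1)),key=lambda r:(Rc.inv()*r).magnitude())
    print(note,"shift cm (tool)",np.round(Rc.inv().apply(np.array(pos)-p)*100,2),"turn",np.round((Rc.inv()*best).as_rotvec(),4))
E
python3 - <<'E'
from go import *
go([.516,-.1213,.19],[.98,-.1963,0],[0,0,-1])
E
```

```text
shift cm (tool) [ 47.64 -39.27   0.  ] turn [ 0.      0.     -1.1504]
```

Request:
carry_out --claw '[9.1,9.1,9.1,9.1,9.1,9.1,9.1,9.1,9.1,9.1,9.1,9.1,9.1,9.1,9.1,9.1,9.1,9.1,9.1,9.1]' --delta_pos '[[2.38,-1.96,0],[2.38,-1.96,0],[2.38,-1.96,0],[2.38,-1.96,0],[2.38,-1.96,0],[2.38,-1.96,0],[2.38,-1.96,0],[2.38,-1.96,0],[2.38,-1.96,0],[2.38,-1.96,0],[2.38,-1.96,0],[2.38,-1.96,0],[2.38,-1.96,0],[2.38,-1.96,0],[2.38,-1.96,0],[2.38,-1.96,0],[2.38,-1.96,0],[2.38,-1.96,0],[2.38,-1.96,0],[2.38,-1.96,0]]' --angular '[[0,0,0],[0,0,0],[0,0,0],[0,0,0],[0,0,0],[0,0,0],[0,0,0],[0,0,0],[0,0,0],[0,0,0],[0,0,0],[0,0,0],[0,0,0],[0,0,0],[0,0,0],[0,0,0],[0,0,0],[0,0,0],[0,0,0],[0,0,0]]'

```text
clock: 3.5
position: [0.5165, -0.1211, 0.1902]
ee_rot: [3.122, 0.349, 0.0]
force: [0.2, -0.0, 0.2]
width: 0.993
gripper_force: 0.0
```

Request:
carry_out --claw '[9.1,9.1,9.1,9.1,9.1,9.1,9.1,9.1,9.1,9.1]' --delta_pos '[[0,0,0],[0,0,0],[0,0,0],[0,0,0],[0,0,0],[0,0,0],[0,0,0],[0,0,0],[0,0,0],[0,0,0]]' --angular '[[0,0,-0.115],[0,0,-0.115],[0,0,-0.115],[0,0,-0.115],[0,0,-0.115],[0,0,-0.115],[0,0,-0.115],[0,0,-0.115],[0,0,-0.115],[0,0,-0.115]]'

```text
clock: 4.5
position: [0.5158, -0.1222, 0.1901]
ee_rot: [2.425, 1.996, 0.0]
force: [-1.2, -0.5, -0.8]
width: 0.99
gripper_force: 0.0
```

Run:
```python
from go import *
go([.516,-.1213,.072],[.98,-.1963,0],[0,0,-1])
b=arm.get_image("scene");a=arm.get_image("top")
cv2.imwrite("pics/m2.png",np.hstack([cv2.resize(p["frame"][y:y+150,x:x+200,::-1],None,fx=2,fy=2) for p,x,y in((b,100,100),(a,230,80))]))
```

```text
shift cm (tool) [ 0.09  0.   11.81] turn [0.0002 0.0001 0.0042]
```

View pics/m2.png

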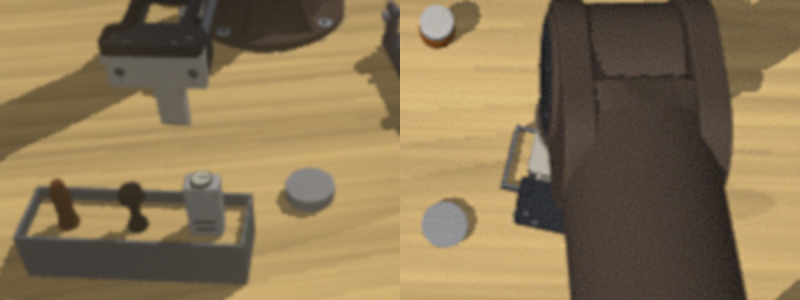

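The left panel shows the fingers above and slightly left of the gauge, with the near fingertip at scene px (187,160). I'll go partway down and check that by projection.

Request:
carry_out --claw '[9.1,9.1,9.1,9.1,9.1]' --delta_pos '[[0.02,0,1],[0.02,0,1.2],[0.02,0,1.2],[0.02,0,1.2],[0,0,0]]' --angular '[[0,0,0],[0,0,0],[0,0,0],[0,0,0],[0,0,0]]'

```text
clock: 5.1
position: [0.5144, -0.1211, 0.1417]
ee_rot: [-2.428, -1.989, 0.004]
force: [0.3, -0.4, -0.2]
width: 0.992
gripper_force: 0.0
```

Run:
```python
from go import *
go([.516,-.1213,.072],[.98,-.1963,0],[0,0,-1])
b=arm.get_image("scene");o=arm.observe();Rc=R.from_rotvec(o["ee_rot"])
im=cv2.resize(b["frame"][:,:,::-1],None,fx=4,fy=4)
for off,c in(([0,-.046,0],(0,0,255)),([0,.046,0],(0,255,0)),([0,0,0],(255,0,0)),([0,0,-.019],(255,0,0))):
    u=proj(b,o["position"]+Rc.apply(off));cv2.circle(im,tuple(int(4*x+1.5) for x in u),3,c,-1)
for z in(.115,.045): 
    for s in(-1,1):
        u=proj(b,np.array([.516,-.1213,z])+.018*s*np.array([.196,.98,0]));cv2.circle(im,tuple(int(4*x+1.5) for x in u),3,(255,0,255),-1)
cv2.imwrite("pics/m3.png",im[500:1000,400:1100])
```

```text
shift cm (tool) [0.01 0.19 6.97] turn [-0.0037 -0.     -0.0006]
```

View pics/m3.png

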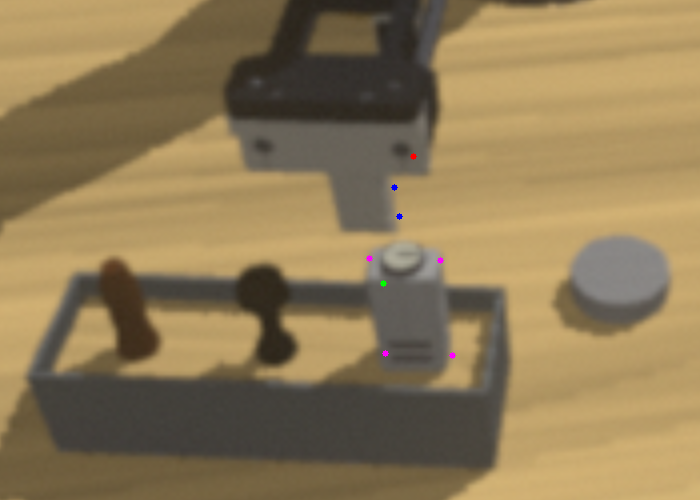

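The projected block (magenta) sits on the gauge. The near fingertip shows at crop (368,230), higher than the (383,283) expected at this opening, so the fingers may swing up as they open. I'll test that by closing in free air.

Request:
carry_out --claw '[2.4,2.4,2.4,2.4,2.4,2.4,2.4,2.4]' --delta_pos '[[0,0,0],[0,0,0],[0,0,0],[0,0,0],[0,0,0],[0,0,0],[0,0,0],[0,0,0]]' --angular '[[0,0,0],[0,0,0],[0,0,0],[0,0,0],[0,0,0],[0,0,0],[0,0,0],[0,0,0]]' --force 15

```text
clock: 5.95
position: [0.5159, -0.1213, 0.144]
ee_rot: [2.43, 1.991, -0.0]
force: [-0.2, -0.8, -1.3]
width: 0.343
gripper_force: 0.0
```

Run:
```python
from go import *
b=arm.get_image("scene");o=arm.observe();Rc=R.from_rotvec(o["ee_rot"])
im=cv2.resize(b["frame"][:,:,::-1],None,fx=4,fy=4)
for off,c in(([0,.012,0],(0,255,0)),([0,0,0],(255,0,0)),([0,0.031,0],(0,0,255)),([0,0.095,-.066],(0,255,255))):
    u=proj(b,o["position"]+Rc.apply(off));cv2.circle(im,tuple(int(4*x+1.5) for x in u),3,c,-1)
cv2.imwrite("pics/m4.png",im[400:1000,400:1100])
```

```text
(no output)
```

View pics/m4.png

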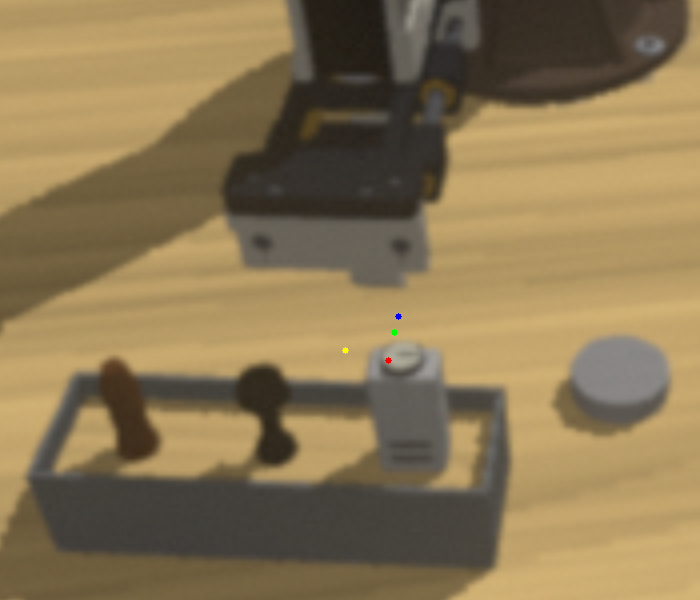

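Closing barely moved the tip relative to the gripper body, so the hand looks offset from what I assumed. I'll compare the visible hand corners with projections, using the earlier top crop and the scene crop.

Run:
```python
from go import *
a=arm.get_image("top");b=arm.get_image("scene")
o=arm.observe();Rc=R.from_rotvec(o["ee_rot"]);p=o["position"];print(p,Rc.as_matrix().round(2).tolist(),o["joints"])
# m2 pose: TCP (.5158,-.1222,.1901), top px of plate: corner ~ (290,169) upper, (287.5,192) lower
for h in(.066,.12):
  for s in(1,-1):
    for t in(.095,-.095): print("top m2",h,s,t,proj(a,np.array([.5158,-.1222,.19])+Rc.apply([s*.0375,t,-h])).round(1))
# vertical motion test of fingertip back m2->m3
for aa in(.046,.065):
  for h in(0,.03,.06):
    print("fing",aa,h,proj(b,np.array([.5158,-.1222,.1901])+Rc.apply([0,aa,-h])).round(1),proj(b,np.array([.5144,-.1211,.1417])+Rc.apply([0,aa,-h])).round(1))
for aa in(.05,.095):
  for h in(.066,.11):
    print("plate",aa,h,[proj(b,p+Rc.apply([s*.0375,aa,-h])).round(1).tolist() for s in(1,-1)])
```

```text
[ 0.51591869 -0.12129504  0.1440044 ] [[0.2, 0.98, -0.0], [0.98, -0.2, -0.0], [-0.0, -0.0, -1.0]] [ 0.50559916  0.37585532 -0.49189681  1.83304712  0.20973026  0.98407558
 -0.27207561]
top m2 0.066 1 0.095 [303.3 102.7]
top m2 0.066 1 -0.095 [282.7 192.8]
top m2 0.066 -1 0.095 [339.  110.7]
top m2 0.066 -1 -0.095 [318.8 201.1]
top m2 0.12 1 0.095 [306.1  96.1]
top m2 0.12 1 -0.095 [284.3 191.8]
top m2 0.12 -1 0.095 [344.1 104.6]
top m2 0.12 -1 -0.095 [322.6 200.6]
fing 0.046 0 [192.  176.6] [195.7 195.5]
fing 0.046 0.03 [189.8 163.5] [193.8 183.7]
fing 0.046 0.06 [187.6 149.4] [191.8 171.1]
fing 0.065 0 [190.1 183.9] [194.  202.8]
fing 0.065 0.03 [187.9 170.7] [192. 191.]
fing 0.065 0.06 [185.5 156.6] [189.9 178.3]
plate 0.05 0.066 [[212.4, 170.1], [169.0, 168.9]]
plate 0.05 0.11 [[210.2, 149.6], [164.6, 148.3]]
plate 0.095 0.066 [[208.9, 188.1], [163.1, 186.7]]
plate 0.095 0.11 [[206.3, 167.3], [158.1, 166.0]]
```

Request:
carry_out --claw '[9.1,9.1,9.1,9.1,9.1,9.1,9.1,9.1,9.1,9.1,9.1,9.1,9.1]' --delta_pos '[[0,0,0],[0,0,0],[0,0,0],[0,0,0],[0,0,0],[0,0,0],[0,0,1],[0,0,1],[0,0,1],[0,0,1],[0,0,1],[0,0,1],[0,0,0]]' --angular '[[0,0,0],[0,0,0],[0,0,0],[0,0,0],[0,0,0],[0,0,0],[0,0,0],[0,0,0],[0,0,0],[0,0,0],[0,0,0],[0,0,0],[0,0,0]]'

```text
clock: 7.4
position: [0.5148, -0.1212, 0.0824]
ee_rot: [-2.429, -1.99, 0.003]
force: [0.1, -0.2, 0.7]
width: 0.991
gripper_force: 0.0
```

Run:
```python
from go import *
b=arm.get_image("scene");o=arm.observe();Rc=R.from_rotvec(o["ee_rot"]);print(o["position"],o["force"])
im=cv2.resize(b["frame"][:,:,::-1],None,fx=4,fy=4)
for off,c in(([0,.046,0],(0,255,0)),([0,0,0],(255,0,0)),([0,0.065,0],(0,0,255)),([0,0.065,-.045],(0,255,255))):
    u=proj(b,o["position"]+Rc.apply(off));cv2.circle(im,tuple(int(4*x+1.5) for x in u),3,c,-1)
cv2.imwrite("pics/m5.png",im[400:1000,400:1100])
```

```text
[ 0.51536633 -0.12120895  0.08323634] [ 0.7782149  -0.67606402  1.24429172]
```

View pics/m5.png

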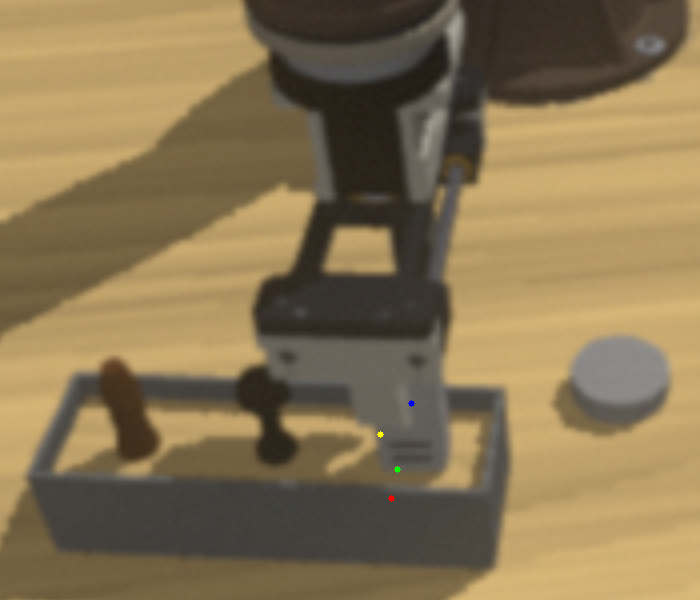

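The near finger ends at about crop (383,425). The gauge's vents at (410,450) are uncovered, so the visible finger may end above its nominal place. A gentle close here is safe either way and will settle it.

Request:
carry_out --claw '[5,2,2,2,2,2,2,2,2,2]' --delta_pos '[[0,0,0],[0,0,0],[0,0,0],[0,0,0],[0,0,0],[0,0,0],[0,0,0],[0,0,0],[0,0,0],[0,0,0]]' --angular '[[0,0,0],[0,0,0],[0,0,0],[0,0,0],[0,0,0],[0,0,0],[0,0,0],[0,0,0],[0,0,0],[0,0,0]]' --force 8

```text
clock: 8.45
position: [0.5159, -0.1213, 0.084]
ee_rot: [2.43, 1.991, -0.0]
force: [0.4, -0.6, -0.4]
width: 0.227
gripper_force: 0.0
```

The fingers closed to 21 mm (under the 24 mm block) with no force. So the true tips are about 36–50 mm above the reported TCP, which agrees with the pictures. I'll open and go 4.5 cm lower in steps, watching the force.

Request:
carry_out --claw '[9.1,9.1,9.1,9.1,9.1,9.1,9.1,9.1,9.1,9.1]' --delta_pos '[[0,0,0],[0,0,0],[0,0,0],[0,0,0],[0,0,0],[0,0,0],[0,0,0],[0,0,0.7],[0,0,0.7],[0,0,0.7]]' --angular '[[0,0,0],[0,0,0],[0,0,0],[0,0,0],[0,0,0],[0,0,0],[0,0,0],[0,0,0],[0,0,0],[0,0,0]]'

```text
clock: 9.45
position: [0.5156, -0.1213, 0.0622]
ee_rot: [-2.43, -1.991, 0.001]
force: [0.4, -0.5, -0.7]
width: 0.989
gripper_force: 0.0
```

Request:
carry_out --claw '[9.1,9.1,9.1,9.1,9.1]' --delta_pos '[[0,0,0.5],[0,0,0.5],[0,0,0.5],[0,0,0.5],[0,0,0.3]]' --angular '[[0,0,0],[0,0,0],[0,0,0],[0,0,0],[0,0,0]]'

```text
clock: 9.95
position: [0.5157, -0.1213, 0.0395]
ee_rot: [-2.43, -1.991, 0.0]
force: [-0.0, -0.1, -0.2]
width: 0.988
gripper_force: 0.0
```

Run:
```python
from go import *
b=arm.get_image("scene");o=arm.observe();Rc=R.from_rotvec(o["ee_rot"]);print(o["position"],o["force"],o["ft_torque"])
im=cv2.resize(b["frame"][:,:,::-1],None,fx=4,fy=4)
for off,c in(([0,.046,-.04],(0,255,0)),([0,0,-.04],(255,0,0)),([0,0.065,-.04],(0,0,255))):
    u=proj(b,o["position"]+Rc.apply(off));cv2.circle(im,tuple(int(4*x+1.5) for x in u),3,c,-1)
cv2.imwrite("pics/m6.png",im[400:1000,400:1100])
```

```text
[ 0.51556327 -0.12130718  0.0392555 ] [ 0.01513641 -0.71458989 -0.65942597] [-0.05178979 -0.10963693  0.00648062]
```

View pics/m6.png

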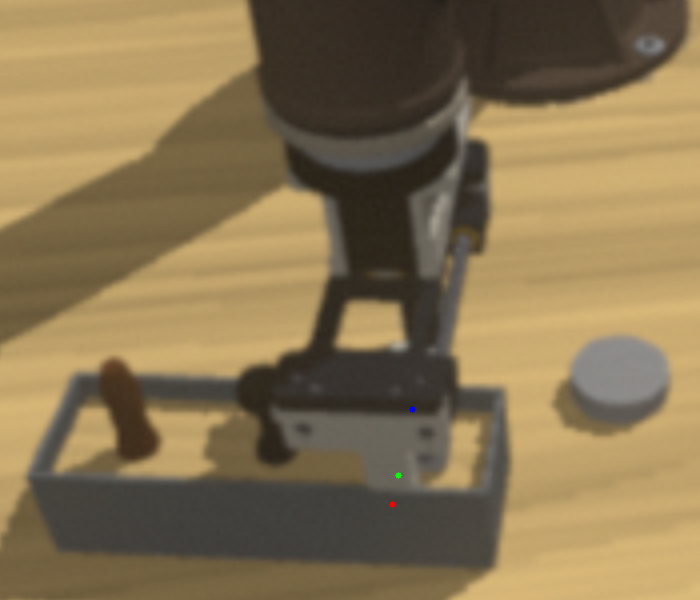

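The finger now flanks the block, with its tip at crop (390,490) and the pads at mid-block. Closing.

Request:
carry_out --claw '[5,2,1.5,1.5,1.5,1.5,1.5,1.5,1.5,1.5]' --delta_pos '[[0,0,0],[0,0,0],[0,0,0],[0,0,0],[0,0,0],[0,0,0],[0,0,0],[0,0,0],[0,0,0],[0,0,0]]' --angular '[[0,0,0],[0,0,0],[0,0,0],[0,0,0],[0,0,0],[0,0,0],[0,0,0],[0,0,0],[0,0,0],[0,0,0]]' --force 25

```text
clock: 11.0
position: [0.5159, -0.1214, 0.04]
ee_rot: [2.43, 1.991, 0.0]
force: [-0.2, -0.5, 0.9]
width: 0.261
gripper_force: 24.6
```

Request:
carry_out --claw '[1.5,1.5,1.5,1.5,1.5,1.5,1.5,1.5,1.5,1.5]' --delta_pos '[[0,0,-0.5],[0,0,-1],[0,0,-1.5],[0,0,-2],[0,0,-2],[0,0,-2],[0,0,-2],[0,0,-2],[0,0,-1],[0,0,0]]' --angular '[[0,0,0],[0,0,0],[0,0,0],[0,0,0],[0,0,0],[0,0,0],[0,0,0],[0,0,0],[0,0,0],[0,0,0]]'

```text
clock: 12.0
position: [0.5168, -0.1214, 0.1816]
ee_rot: [2.429, 1.989, 0.003]
force: [1.0, -0.7, -1.9]
width: 0.26
gripper_force: 24.6
```

Run:
```python
from go import *
n=np.array([-.2969,-.0258,.9546]);s=np.array([.4945,.2676,.0822])
b=arm.get_image("scene")
o=arm.observe();Rc=R.from_rotvec(o["ee_rot"]);print(o["position"],o["force"],o["gripper_force"])
for l in("gauge","tip"): print(l,[(round(d["conf"],2),np.round(np.array(d["centre"])*S,1).tolist()) for d in arm.place_of(l,b)],"pred",proj(b,o["position"]+Rc.apply([0,0,.033])))
tip=s+n*.04
go(tip+n*.033,[.966,.259,0],-n)   # yaw towards the azimuth
go(tip+n*.033,[.98,-.196,0],-n)
```

```text
[ 0.51600891 -0.12138452  0.1803526 ] [-1.11565371 -0.06587958 -2.05441178] 24.630977511405945
gauge [(0.84, [195.0, 178.6])] pred [199.06476976 177.45317731]
tip [] pred [199.06476976 177.45317731]
 shift cm (tool) [ 37.11 -11.77   2.74] turn [-0.3064  0.0152 -0.4646]
 shift cm (tool) [ 37.11 -11.77   2.74] turn [-0.2913  0.0869  0.0119]
```

Request:
carry_out --claw '[1.5,1.5,1.5,1.5,1.5,1.5,1.5,1.5,1.5,1.5,1.5,1.5,1.5,1.5,1.5,1.5,1.5,1.5,1.5,1.5]' --delta_pos '[[1.5,-0.48,0],[2.5,-0.79,0],[2.5,-0.79,0],[2.5,-0.79,0],[2.5,-0.79,0],[2.5,-0.79,0],[2.5,-0.79,0],[2.5,-0.79,0],[2.5,-0.79,0],[2.5,-0.79,0],[2.5,-0.79,0],[2.5,-0.79,0],[2.5,-0.79,0],[2.5,-0.79,0],[2.5,-0.79,0],[0.6,-0.22,0],[0,0,0],[0,0,0],[0,0,0],[0,0,0]]' --angular '[[0,0,0],[0,0,0],[0,0,0],[0,0,0],[0,0,0],[0,0,0],[0,0,0],[0,0,0],[0,0,0],[0,0,0],[0,0,0],[0,0,0],[0,0,0],[0,0,0],[0,0,0],[0,0,0],[-0.097,0.029,0.004],[-0.097,0.029,0.004],[-0.097,0.029,0.004],[0,0,0]]'

```text
clock: 14.15
position: [0.4693, 0.2648, 0.1785]
ee_rot: [2.287, 1.859, 0.372]
force: [-0.6, 0.2, -2.7]
width: 0.264
gripper_force: 24.7
```

Run:
```python
from go import *
n=np.array([-.2969,-.0258,.9546]);s=np.array([.4945,.2676,.0822])
b=arm.get_image("scene");a=arm.get_image("top")
o=arm.observe();Rc=R.from_rotvec(o["ee_rot"]);p=o["position"];print(p,o["force"],o["gripper_force"])
z=Rc.apply([0,0,1]);print("tilt err",np.arccos(-z@n))
for h in(.02,.0): go(s+n*(h+.033),[.98,-.196,0],-n,h)
tip=p+z*.033
for nm,q in(("scene",b),("top",a)):
  for l in("gauge","tip","spot"): print(nm,l,[(round(d["conf"],2),np.round(np.array(d["centre"])*S,1).tolist()) for d in arm.place_of(l,q)])
  print("pred tip",proj(q,tip).round(1),"worldz-hyp",proj(q,p-[0,0,.033]).round(1),"spot",proj(q,s).round(1))
im=cv2.resize(b["frame"][:,:,::-1],None,fx=6,fy=6,interpolation=cv2.INTER_CUBIC)
u,v=(proj(b,tip)*6).astype(int)
# project gauge axis, blocks
for k in(0,.012,.038,.108):
    c=proj(b,tip-z*k);cv2.circle(im,tuple(int(6*x+2.5) for x in c),3,(0,0,255),-1)
c=proj(b,p-[0,0,.033]);cv2.circle(im,tuple(int(6*x+2.5) for x in c),3,(0,255,0),-1)
cv2.imwrite("pics/m7.png",im[max(v-380,0):v+220,u-300:u+300])
```

```text
[0.47250132 0.26524803 0.17969111] [ 0.74185008 -0.12195014 -2.36196751] 24.73558008670807
tilt err nan
0.02 shift cm (tool) [-0.18 -0.77  4.67] turn [0.0001 0.0009 0.0015]
0.0 shift cm (tool) [-0.18 -0.77  6.67] turn [0.0001 0.0009 0.0015]
scene gauge [(0.56, [380.6, 149.6])]
scene tip []
scene spot [(0.86, [378.4, 174.5]), (0.77, [347.9, 114.1])]
pred tip [381.3 148.1] worldz-hyp [378.9 146. ] spot [377.  175.1]
top gauge []
top tip []
top spot [(0.6, [128.4, 264.5]), (0.58, [141.4, 164.1])]
pred tip [135.7 167.4] worldz-hyp [136.  171.7] spot [142.6 164.9]<stdin>:5: RuntimeWarning: invalid value encountered in arccos
```

View pics/m7.png

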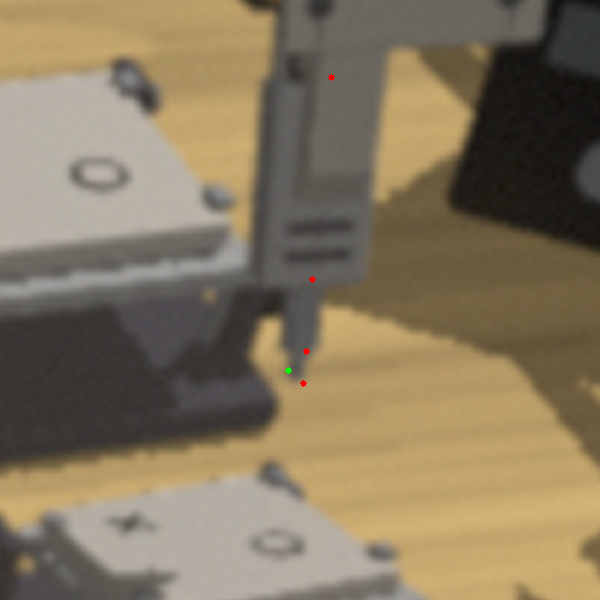

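The view shows the held gauge with its tip at crop (295,377), against predictions of (303,383) and (288,370). That is about 1.3 px left of the tool-frame prediction, or 2.4 mm in −y. The ring is at (277,545). I'll descend to about 1 cm above it with that correction.

Request:
carry_out --claw '[1.5,1.5,1.5,1.5,1.5,1.5,1.5,1.5,1.5]' --delta_pos '[[0,-0.35,0],[0.05,-0.35,1],[0,0,1],[0,0,1],[0,0,1],[0,0,1],[0,0,0.5],[0,0,0],[0,0,0]]' --angular '[[0,0,0],[0,0,0],[0,0,0],[0,0,0],[0,0,0],[0,0,0],[0,0,0],[0,0,0],[0,0,0]]'

```text
clock: 15.45
position: [0.4836, 0.2691, 0.1256]
ee_rot: [2.292, 1.855, 0.374]
force: [0.7, 0.5, -2.2]
width: 0.264
gripper_force: 24.7
```

```bash
cat > look.py <<'E'
from go import *
n=np.array([-.2969,-.0258,.9546]);s=np.array([.4945,.2676,.0822])
b=arm.get_image("scene");o=arm.observe();Rc=R.from_rotvec(o["ee_rot"]);p=o["position"];print(p,o["force"],o["gripper_force"])
z=Rc.apply([0,0,1]);go(s+n*.033,[.98,-.196,0],-n)
tip=p+z*.033;print("pred tip",proj(b,tip),"spot",proj(b,s))
for l in("gauge","spot"): print(l,[(round(d["conf"],2),np.round(np.array(d["centre"])*S,1).tolist()) for d in arm.place_of(l,b)])
x0,y0=340,115;im=cv2.resize(b["frame"][y0:y0+75,x0:x0+75,::-1],None,fx=8,fy=8,interpolation=cv2.INTER_CUBIC)
c=(proj(b,tip)-[x0,y0])*8+3.5;cv2.circle(im,tuple(int(x) for x in c),3,(0,0,255),-1)
c=(proj(b,s)-[x0,y0])*8+3.5;cv2.circle(im,tuple(int(x) for x in c),3,(0,255,0),-1)
cv2.imwrite("pics/last%d.png"%(o["clock"]*100),im);print("last%d"%(o["clock"]*100))
E
python3 look.py
```

```text
[0.48363762 0.26919721 0.12587495] [ 0.91847057  0.04485687 -2.62621895] 24.735830426216125
 shift cm (tool) [-0.33 -0.2   1.19] turn [ 0.0014 -0.0006  0.0001]
pred tip [379.13358217 170.50011539] spot [376.97684823 175.05582419]
gauge [(0.58, [375.9, 169.2])]
spot [(0.91, [377.5, 175.7]), (0.65, [346.5, 114.4])]
last1550
```

Request:
carry_out --claw '[1.5,1.5,1.5,1.5]' --delta_pos '[[-0.05,-0.15,0.3],[0,0,0.2],[0,0,0],[0,0,0]]' --angular '[[0,0,0],[0,0,0],[0,0,0],[0,0,0]]'

```text
clock: 16.0
position: [0.4835, 0.2689, 0.1203]
ee_rot: [2.292, 1.855, 0.374]
force: [-0.2, 0.1, -2.0]
width: 0.263
gripper_force: 24.7
```

```bash
cat > avg.py <<'E'
from go import *
n=np.array([-.2969,-.0258,.9546]);s=np.array([.4945,.2676,.0822])
F=[];P=[]
for i in range(14):
    arm.get_image("scene");o=arm.observe();F.append(o["force"]);P.append(o["position"])
F=np.array(F);P=np.array(P);print(o["clock"],"F.n",(F@n).mean().round(2),"+-",((F@n).std()/14**.5).round(2),"F",F.mean(0).round(2),"h of nominal tip mm",((P.mean(0)-s)@n*1000-33).round(2),"grip",o["gripper_force"])
E
python3 avg.py
```

```text
16.7 F.n -2.42 +- 0.15 F [-0.07 -0.09 -2.56] h of nominal tip mm 6.64 grip 24.735693633556366
```

Request:
carry_out --claw '[1.5,1.5,1.5,1.5,1.5,1.5]' --delta_pos '[[0,0,0.2],[0,0,0.2],[0,0,0.2],[0,0,0.2],[0,0,0],[0,0,0]]' --angular '[[0,0,0],[0,0,0],[0,0,0],[0,0,0],[0,0,0],[0,0,0]]'

```text
clock: 17.3
position: [0.4859, 0.2691, 0.1127]
ee_rot: [2.292, 1.855, 0.374]
force: [-0.4, -0.7, -0.6]
width: 0.258
gripper_force: 24.7
```

```bash
python3 avg.py; python3 look.py
```

```text
18.0 F.n -0.53 +- 0.13 F [-0.89 -0.36 -0.84] h of nominal tip mm -1.34 grip 24.73662167787552
[0.48593825 0.26913634 0.11270229] [-1.20567601 -0.21086916 -1.46994525] 24.73663240671158
 shift cm (tool) [-0.25 -0.04 -0.14] turn [ 0.0011 -0.0002  0.    ]
pred tip [378.11218141 175.6506978 ] spot [376.97684823 175.05582419]
gauge [(0.74, [376.5, 176.5]), (0.65, [282.2, 283.0])]
spot [(0.88, [378.7, 174.3]), (0.75, [347.0, 113.3])]
last1805
```

View pics/last1805.png

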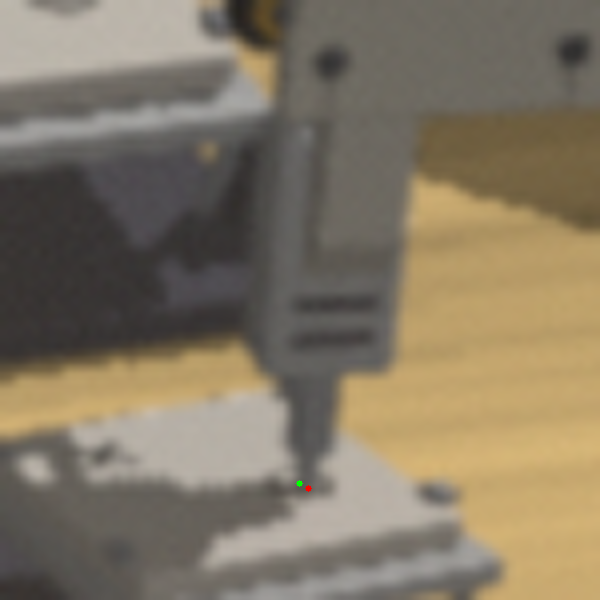

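The tip is at crop (307,487), inside the ring, which is centred at about (303,486); the error is about 2 mm. The force rise of 1.9 N puts the plunger about 1.7 mm in. I'll press 3.3 mm more.

Request:
carry_out --claw '[1.5,1.5,1.5,1.5,1.5,1.5]' --delta_pos '[[0,0,0.11],[0,0,0.11],[0,0,0.11],[0,0,0],[0,0,0],[0,0,0]]' --angular '[[0,0,0],[0,0,0],[0,0,0],[0,0,0],[0,0,0],[0,0,0]]'

```text
clock: 18.75
position: [0.4869, 0.2692, 0.1096]
ee_rot: [2.292, 1.855, 0.374]
force: [-1.0, -1.0, -0.2]
width: 0.262
gripper_force: 24.7
```

```bash
python3 avg.py; python3 look.py
```

```text
19.45 F.n 0.96 +- 0.15 F [-1.28 -0.56  0.6 ] h of nominal tip mm -4.66 grip 24.73710000514984
[0.48691229 0.26920067 0.10955311] [-1.39344987 -0.69297773  0.44866192] 24.73696857690811
 shift cm (tool) [-0.25 -0.04 -0.47] turn [ 0.0011 -0.0002 -0.    ]
pred tip [377.98062462 176.988783  ] spot [376.97684823 175.05582419]
gauge [(0.76, [378.9, 177.0])]
spot [(0.76, [381.2, 177.2]), (0.67, [346.5, 111.9])]
last1950
```

```bash
python3 -c "
from cell import arm
print(arm.sign_off())"
```

```text
the job is handed in; nothing more can be done
None
```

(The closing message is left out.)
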